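# Set the shine shelf to its painted layout

## Robot

A 6-joint arm with a two-finger parallel gripper is mounted at the origin on the work surface. World frame = base frame: x ahead of the robot, y to its left, z up, the work surface at z = 0. Lengths are in mm, angles in rad, forces in N, time in s.
With the tool pointing down it reaches from about 400 to 925 mm from the base axis. Payload 12.5 kg.
Tool frame: the origin (TCP) lies midway between the tips of the shut fingers; the grasp point (between the pads) lies 19 mm behind it; z points along the fingers, y is the line along which they close (so a half turn about z gives the same grasp; the last joint's range is limited). The gripper opens to 95 mm and grips with 3 to 60 N. Pads are 20 mm wide; open, the fingers measure 119 mm over their backs; the gripper's body (75 mm by 180 mm) begins 59 mm behind the grasp point.
Start: joints at [1.142, 0.491, 1.559, -0, 1.092, -0.106], TCP at [198.248, 592.743, 214.661] pointing down, gripper open.
Joint ranges: [-3.1, 3.1], [-0.84, 2.19], [0.05, 2.79], [-1.13, 4.28], [0.06, 2.93], [-2.69, 2.69]. Speed limits (rad/s): [2.22, 2.22, 2.79, 3.14, 3.14, 3.14].

## Interface

Orientations are given as [roll, pitch, yaw] about the fixed x, y, z axes, in that order (R = Rz(yaw) Ry(pitch) Rx(roll)).
In Python, from cell import state, read_camera, camera_info, env gives the robot as it stands.
- The arm moves only by the tool move_arm, never from a script. Its argument "commands" is a list of rows, each a list of 3 entries, a list of its own where there are three numbers: the shift along the world's x, y, z in cm, then the turn, a rotation vector about the world's x, y, z in degrees, then the opening, from 0 (shut) to 1 (fully open). A call has 1 to 10 rows; each row shifts and turns the commanded pose from where the row before left it; what a row does not reach is not made up. A row lasts 1/10 s, in which the tool goes at most 50 mm and 8.59 degrees, less where a joint would pass 70% of its speed; a pose out of reach is approached as far as the arm can. A call with a gripper value outside its range is refused whole. The fingers move at their own pace and stop on an object; the grip force is fixed at half the most. Time passes only in rows, so rows that do not move let the fingers close. It gives the time, the measured TCP pose, the force, the opening and the grip force at its end, in the units of the state.
- state(): the state, without advancing time (a new reading comes with each control period).
- read_camera(name): name is "side" or "top"; returns the picture (420x560x3 uint8, blue, green, red); there is no depth.
- camera_info(name): a dict with "K" (3x3 intrinsics, pixels), "cam_to_world" (4x4, takes a point from camera to world coordinates). Camera axes: x right, y down, z forward; pixel columns grow to the right and rows downward; lengths in mm; the calibration is good to about 2 mm. A picture is of the moment at which its call begins. camera_info takes no time and is no camera call.
- env.job_done(): hands the job in; it is judged then, once.
The state is a dict: "t": time; "joints": joint angles; "qvel": joint speeds; "tau": joint torques, N m; "eef_pos": TCP position; "tcp_rot": TCP orientation; "ft_force": force on the tool from outside, world axes, zero at the start; "moment": the same for the moment, N m; "opening": opening from 0.0 (shut) to 1.0 (fully open); "grip_force": force on a finger pad.
Only numpy, scipy, OpenCV 4.12 (cv2) and the standard library are available. Lean on these libraries where they do the work, as an engineer would, in place of code of your own. Each camera call takes 0.05 s, during which the arm holds its last target. There are 200 camera calls.

## Task

Set out the shine shelf to match its painted outlines: slide the soap dish into the rectangle and the glass ashtray into the circle, keeping both flat on the shelf without lifting or tipping them, and lay the dauber bristles down in the keyhole outline, its round head in the round end and its handle along the shank. Each must end inside its own outline, and the boot hook, polish tin and shine brush stay where they are.

Things in the scene. Friction and masses are not known exactly. Their poses are not given: they have to be found in the camera images.
- shelf: Black enamelled steel shelf board lying fixed on the counter, 490 (x) x 900 (y) x 18 mm thick; origin at the centre of its underside (its flat top is 18 mm above the origin). A small brown rocker switch on its far edge is not used.
- slot_dish: Pale painted rectangle on the shelf, flat, 152 x 116 mm between line centres, 3 mm line; marks the soap dish's place. Its origin is on the shelf's top face (z = 0.018). Origin at its centre, x along its long side.
- slot_glass: Pale painted circle on the shelf, 134 mm across; marks the ashtray's place. Origin at its centre on the shelf's top face. The circle and the rectangle lie near the middle of the shelf, one behind the other, either one nearer.
- slot_dauber: Pale painted keyhole shape on the shelf, 183 mm long: a round end 76 mm across and a straight shank 40 mm wide; marks the dauber's place and which way it points. Its origin is on the shelf's top face (z = 0.018). x runs from the round end to the shank's end.
- slot_head (a point): Centre of the keyhole's round end, on the shelf's top: where the dauber's head centre belongs.
- slot_tail (a point): Point on the shelf where the dauber's handle end belongs, 135 mm from slot_head along the keyhole's x (10 mm inside the shank's end line).
- dish: Plain tin dish, rectangular, 130 x 94 mm, upright outer walls 26 mm high and 4 mm thick, nearly filled by a fixed amber bar of saddle soap (top 23 mm above its underside, 4 mm gap at the walls); 0.2 to 0.4 kg, slides freely when pushed. Origin at the centre of its underside, x along its long side. Either end may point either way. It starts at the left or right of the shelf and the ashtray at the other.
- glass: Round green glass ashtray, open bowl, flaring from 96 mm across at the foot to 110 mm at the rim, 34 mm high, wall 9 mm; cavity 24 mm deep (its floor 10 mm above the underside), about 80 mm across at its floor and 92 mm at the rim; 0.34 to 0.55 kg, slides when its wall is pushed from outside or from inside. Origin at the centre of its underside, z up.
- dauber: Round dauber lying bristles down: a head 54 mm across and 35 mm high, dark bristles below and maple above, with a turned maple handle 18 mm thick (21 mm at its end knob) running level from it, handle axis 27 mm above the shelf; 162 mm long, 0.11 kg, heavier at the head. Origin on its underside at mid-length, x from head towards handle end.
- dauber_head (a point): Centre of the dauber's head, on its underside, 54 mm from the body's origin along -x.
- dauber_tail (a point): Handle end of the dauber, at underside level, 81 mm from the body's origin along +x.
- dauber_grip (a point): Good place to hold the handle: on its axis, 5 mm from the body's origin along +x and 27 mm above the shelf; the handle is 18 mm thick here and the head's edge is 32 mm away.
- boot_hook: Bystander: steel boot hook with a T handle, 155 mm long, 10 mm bar, lying near the shelf's far edge. Origin under its shank, x along it.
- polish_tin: Bystander: round polish tin 85 mm across, 28 mm high, near the shelf's far edge. Origin at the centre of its underside.
- shine_brush: Bystander: wooden shine brush 172 x 54 x 46 mm, lying near the shelf's far edge. Origin at the centre of its underside, x along it.
Not all that is in view belongs to the job. What is shaped like the dauber but yellow is not meant. What is shaped like the glass but black is not meant.

How it is judged (in metres and radians):
At the end, for the whole second after the job is handed in: Soap dish centre within 14 mm of the rectangle's and square to it within 0.16 rad; ashtray centre within 13 mm of the circle's; dauber head centre within 13 mm of the keyhole's round end, handle end within 18 mm of its mark; all flat on the shelf, at rest (horizontal distance between dish and slot_dish below 0.014 m and angle between the x axis of dish and the x axis of slot_dish, either way round below 0.16 rad and z of each of dish, glass, dauber in the frame of shelf below 0.022 m and angle between each of dish, glass, dauber's own z axis and vertical below 0.1 rad and linear speed of each of dish, glass, dauber below 0.02 m/s and horizontal distance between glass and slot_glass below 0.013 m and horizontal distance between dauber_head and slot_head below 0.013 m and horizontal distance between dauber_tail and slot_tail below 0.018 m); the robot touches nothing.
It fails at once if the soap dish is lifted off the shelf (more than 12 mm) or tipped (more than 0.2 rad) (z of dish in the frame of shelf above 0.03 m or angle between dish's own z axis and vertical above 0.2 rad).
It fails at once if the ashtray is lifted off the shelf (more than 12 mm) or tipped (more than 0.2 rad) (z of glass in the frame of shelf above 0.03 m or angle between glass's own z axis and vertical above 0.2 rad).
It fails at once if the boot hook is moved more than 20 mm (distance of boot_hook from where it was at the start of the episode above 0.02 m).
It fails at once if the polish tin is moved more than 20 mm (distance of polish_tin from where it was at the start of the episode above 0.02 m).
It fails at once if the shine brush is moved more than 20 mm (distance of shine_brush from where it was at the start of the episode above 0.02 m).
It also fails if it takes over 72 s, if anything falls off the work surface, if the arm or the gripper's body presses on something with over 40 N, if the wrist force passes 120 N, or if a joint passes its speed limit or range.

## Working session

There is one attempt and no reset: what is moved stays moved. The work goes in short steps, Python scripts to look and compute and a tool call to move; the robot and the scene stay as the last step left them, time stands still between calls to the robot, and variables do not carry over. Pictures are saved under pics/ and viewed, at most 10 in all, crops included, and the job is handed in when it is done.

Besides the shell and the picture viewer there is one more tool, called after ">>>" by a JSON object that holds its "fn" and its "kwargs", one argument or row to a line. move_arm: Moves the arm, as the interface text tells. Its arguments: {"type":"object","properties":{"commands":{"type":"array"}},"required":["commands"]}

```bash
mkdir -p pics; cat > h.py <<'E'
import numpy as np, cv2
from cell import state, read_camera, camera_info, env
def ray(cam,u,v,z):
    i=camera_info(cam);K=np.array(i["K"]);T=np.array(i["cam_to_world"])
    d=T[:3,:3]@np.linalg.solve(K,[u,v,1]);o=T[:3,3]
    return (o+d*(z-o[2])/d[2])
def proj(cam,p):
    i=camera_info(cam);K=np.array(i["K"]);T=np.array(i["cam_to_world"])
    q=K@(T[:3,:3].T@(np.array(p)-T[:3,3]));return q[:2]/q[2]
E
python3 - <<'E'
from h import *
for c in("top","side"):
    im=read_camera(c);cv2.imwrite(f"pics/{c}0.png",im)
    print(c,np.round(np.array(camera_info(c)["cam_to_world"]),2).tolist(),np.array(camera_info(c)["K"]).round(1).tolist())
print(state())
E
```

```text
top [[0.02, -0.98, 0.18, 260.87], [-1.0, -0.02, -0.0, -105.94], [0.01, -0.18, -0.98, 1215.12], [0.0, 0.0, 0.0, 1.0]] [[455.2, 0.0, 277.9], [0.0, 455.2, 203.1], [0.0, 0.0, 1.0]]
side [[0.85, -0.36, 0.39, -56.64], [-0.53, -0.55, 0.64, -989.33], [-0.02, -0.75, -0.66, 951.32], [0.0, 0.0, 0.0, 1.0]] [[512.8, 0.0, 281.1], [0.0, 512.8, 207.7], [0.0, 0.0, 1.0]]
{'t': 0.1, 'joints': array([ 1.14241812e+00,  4.91469671e-01,  1.55935184e+00,  1.48122894e-05,
        1.09169462e+00, -1.05582773e-01]), 'qvel': array([-0.00243931, -0.00118286, -0.00214559, -0.00168836,  0.00033762,
       -0.00033818]), 'tau': array([ 3.53855663e-03, -6.13618898e+01, -2.58608633e+01,  6.93782838e-02,
        4.70342883e-02, -6.03533181e-05]), 'eef_pos': array([198.14505691, 592.55339162, 214.15120723]), 'tcp_rot': array([-3.14067570e+00, -1.10387228e-04,  2.81879033e+00]), 'ft_force': array([-0.11680094, -0.1559455 , -0.45296032]), 'moment': array([-0.0463089 , -0.0269508 , -0.02520151]), 'grip_force': 0.0, 'opening': 1.000302728159454}
```

View pics/top0.png

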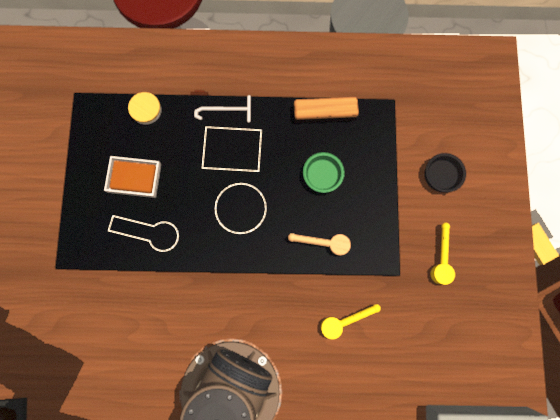

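View pics/side0.png

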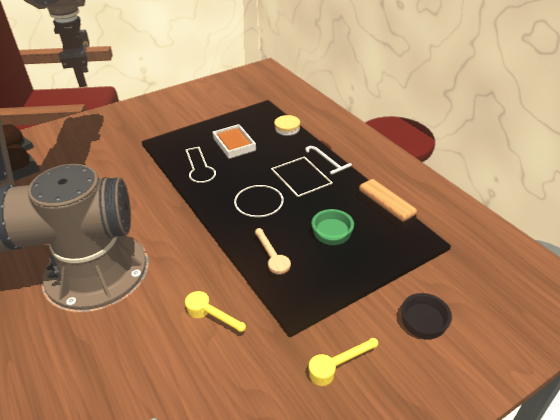

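The top view shows the maple dauber with its head at (340,245) and handle end at (292,238). Its lookalikes are yellow: (350,322) and (443,250). The green glass is at (323,172), and the black one at (445,174) is the decoy. The dish is at (133,177). The outlines are: rectangle (232,149), circle (241,208), and keyhole with its round end at (163,237) and shank towards (110,227). I'll measure next and check the choice in a crop.

```bash
cat > meas.py <<'E'
from h import *
def big(mask,box,n=1):
    m=np.zeros_like(mask);x0,y0,x1,y1=box;m[y0:y1,x0:x1]=mask[y0:y1,x0:x1]
    c,_=cv2.findContours(m,cv2.RETR_EXTERNAL,cv2.CHAIN_APPROX_NONE)
    return max(c,key=cv2.contourArea)[:,0,:].astype(float)
def w(cam,c,z): return np.array([ray(cam,u,v,z)[:2] for u,v in c],np.float32)
def masks(im):
    h=cv2.cvtColor(im,cv2.COLOR_BGR2HSV)
    return dict(light=cv2.inRange(h,(0,0,110),(179,255,255)),
      green=cv2.inRange(h,(45,80,40),(90,255,255)),
      maple=cv2.inRange(h,(8,60,110),(26,200,255)))
E
python3 - <<'E'
from meas import *
im=read_camera("top");m=masks(im)
def rect(box,z):
    c=big(m['light'],box);r=cv2.minAreaRect(w("top",c,z));return r
print("slot_dish",rect((198,120,268,176),18))
print("dish",rect((100,150,166,202),44))
c=big(m['light'],(210,178,272,240));print("slot_glass",cv2.minEnclosingCircle(w("top",c,18)))
c=big(m['green'],(295,145,355,200));print("glass",cv2.minEnclosingCircle(w("top",c,52)))
c=big(m['light'],(104,208,185,256));P=w("top",c,18);r=cv2.minAreaRect(P);print("key",r, cv2.boxPoints(r).round().tolist())
rd=P[P[:,1]<ray("top",152,237,18)[1]];print("key round",cv2.minEnclosingCircle(rd))
h=cv2.cvtColor(im,cv2.COLOR_BGR2HSV)
for p in[(340,243),(310,240),(332,328)]:print(p,h[p[1],p[0]])
c=big(m['light'],(284,225,356,262));P=w("top",c,53);r=cv2.minAreaRect(P);print("dauber",r,cv2.boxPoints(r).round().tolist())
hd=P[P[:,1]<ray("top",328,243,53)[1]];print("head",cv2.minEnclosingCircle(hd))
H=w("top",c,45);t=H[H[:,1]>ray("top",300,243,45)[1]];print("knob",cv2.minEnclosingCircle(t))
s=H[(H[:,1]<ray("top",302,243,45)[1])&(H[:,1]>ray("top",322,243,45)[1])];print("handle axis",cv2.fitLine(s,cv2.DIST_L2,0,.01,.01).ravel())
for n,u,v in(("brush",326,108),("hook",225,108),("tin",145,108)):print(n,ray("top",u,v,40))
print("shelf",[ray("top",*p,18)[:2].round() for p in((75,94),(396,100),(399,275),(58,268))])
cv2.drawContours(im,[c.astype(int)[:,None]],-1,(255,0,255),1)
cv2.imwrite("pics/crop1.png",cv2.resize(im[130:345,270:480],None,fx=2.7,fy=2.7,interpolation=cv2.INTER_CUBIC))
E
```

```text
slot_dish ((631.735107421875, 18.559226989746094), (158.3656768798828, 122.40217590332031), 87.95234680175781)
dish ((543.0347900390625, 274.91619873046875), (138.67271423339844, 98.42330169677734), 84.97989654541016)
slot_glass ((467.81622314453125, -10.143664360046387), 70.38770294189453)
glass ((562.6021118164062, -228.8169403076172), 56.58692169189453)
key ((393.2272644042969, 243.2403106689453), (188.67758178710938, 80.5003662109375), 84.43981170654297) [[344.0, 153.0], [424.0, 145.0], [442.0, 333.0], [362.0, 341.0]]
key round ((388.3648376464844, 189.7624053955078), 41.11823272705078)
(340, 243) [ 22 106 254]
(310, 240) [ 23 104 254]
(332, 328) [ 30 183 255]
dauber ((371.8694763183594, -217.77255249023438), (53.91032791137695, 158.9691162109375), 0.028733063489198685) [[345.0, -138.0], [345.0, -297.0], [399.0, -297.0], [399.0, -138.0]]
head ((374.255126953125, -268.98944091796875), 30.154098510742188)
knob ((387.0005187988281, -154.14736938476562), 17.261402130126953)
handle axis [ 1.6294521e-01  9.8663515e-01  3.8264899e+02 -2.0121347e+02]
brush [ 745.48336123 -237.06482562   40.        ]
hook [739.18145234  38.69796288  40.        ]
tin [734.20604715 256.41479047  40.        ]
shelf [array([780., 461.]), array([ 783., -435.]), array([ 299., -430.]), array([299., 457.])]
```

View pics/crop1.png

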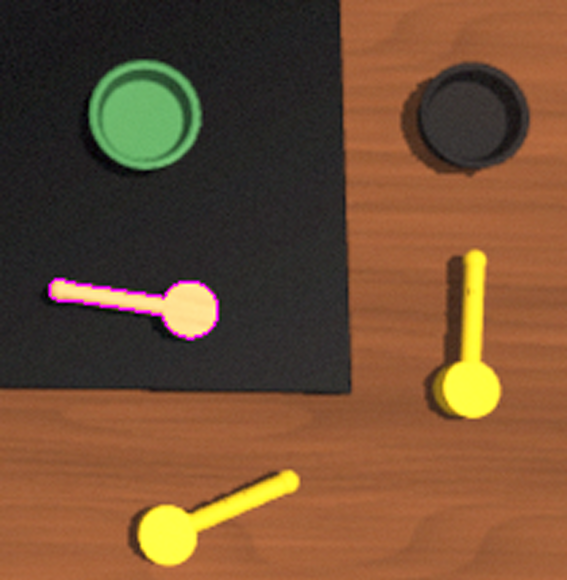

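The crop confirms the choice: the outlined maple dauber and the green glass are the right ones. The two yellow daubers and the black bowl are decoys.

Plan:
1. Push the dish with the open fingers used as a fork, first along -y, then along +x.
2. Drag the glass with the fingers spread inside it.
3. Carry the dauber to the keyhole.

First I'll move beside the dish's +y end.

>>> {"fn": "move_arm", "kwargs": {
  "commands": [
    [[3.5,-2.24,-0.9],[0,0,-7.35],0.55],
    [[3.5,-2.24,-0.9],[0,0,-7.35],0.55],
    [[3.5,-2.24,-0.9],[0,0,-7.35],0.55],
    [[3.5,-2.24,-0.9],[0,0,-7.35],0.55],
    [[3.5,-2.24,-0.9],[0,0,-7.35],0.55],
    [[3.5,-2.24,-0.9],[0,0,-7.35],0.55],
    [[3.5,-2.24,-0.9],[0,0,-7.35],0.55],
    [[3.5,-2.24,-0.9],[0,0,-7.35],0.55],
    [[3.5,-2.24,-0.9],[0,0,-7.35],0.55],
    [[3.5,-2.24,-0.9],[0,0,-7.35],0.55]
  ]
}}

```text
t: 1.15
eef_pos: [549.5, 367.6, 124.1]
tcp_rot: [-3.141, 0.0, 1.531]
ft_force: [0.2, 0.4, 0.5]
opening: 0.549
grip_force: 0.0
```

>>> {"fn": "move_arm", "kwargs": {
  "commands": [
    [[0,0.5,-4.0],[0,0,0],0.55],
    [[0,0,-3.5],[0,0,0],0.55],
    [[0,0,-1.5],[0,0,0],0.55],
    [[0,0,-0.8],[0,0,0],0.55],
    [[0,0,0],[0,0,0],0.55]
  ]
}}

```text
t: 1.65
eef_pos: [548.2, 373.9, 26.6]
tcp_rot: [-3.141, 0.0, 1.536]
ft_force: [1.2, -0.6, -0.0]
opening: 0.548
grip_force: 0.0
```

```bash
python3 - <<'E'
from h import *
print(state()['eef_pos'],state()['ft_force'])
im=read_camera("side");cv2.imwrite("pics/s1.png",cv2.resize(im[70:270,120:400],None,fx=2.5,fy=2.5))
E
```

```text
[548.1530157  373.92872329  26.5608576 ] [ 1.18179672 -0.57174044 -0.04082025]
```

View pics/s1.png

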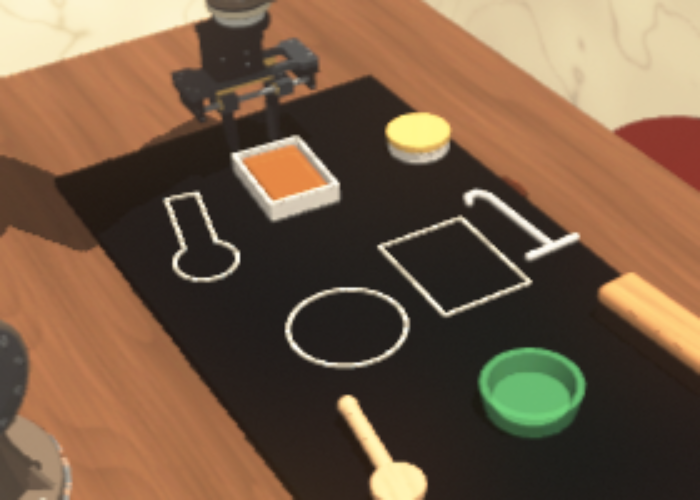

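The fingers stand clear behind the dish's far-left end (crop 250,140), so I'll push along -y.

>>> {"fn": "move_arm", "kwargs": {
  "commands": [
    [[-0.03,-1.0,0],[0,0,0],0.55],
    [[-0.04,-0.8,0],[0,0,0],0.55],
    [[-0.04,-0.8,0],[0,0,0],0.55],
    [[-0.04,-1.2,0],[0,0,0],0.55],
    [[-0.05,-1.5,0],[0,0,0],0.55],
    [[-0.05,-1.5,0],[0,0,0],0.55],
    [[-0.05,-1.5,0],[0,0,0],0.55],
    [[-0.05,-1.5,0],[0,0,0],0.55],
    [[-0.05,-1.5,0],[0,0,0],0.55],
    [[-0.05,-1.5,0],[0,0,0],0.55]
  ]
}}

```text
t: 2.7
eef_pos: [543.7, 244.4, 26.7]
tcp_rot: [3.142, 0.0, 1.536]
ft_force: [1.0, 2.8, 3.6]
opening: 0.55
grip_force: 1.4
```

>>> {"fn": "move_arm", "kwargs": {
  "commands": [
    [[-0.05,-1.5,0],[0,0,0],0.55],
    [[-0.05,-1.5,0],[0,0,0],0.55],
    [[-0.05,-1.5,0],[0,0,0],0.55],
    [[-0.05,-1.5,0],[0,0,0],0.55],
    [[-0.05,-1.5,0],[0,0,0],0.55],
    [[-0.05,-1.5,0],[0,0,0],0.55],
    [[-0.05,-1.2,0],[0,0,0],0.55],
    [[-0.03,-0.8,0],[0,0,0],0.55],
    [[0,-0.4,0],[0,0,0],0.55],
    [[0,0,0],[0,0,0],0.55]
  ]
}}

```text
t: 3.7
eef_pos: [539.9, 131.2, 26.5]
tcp_rot: [-3.141, 0.0, 1.536]
ft_force: [0.1, -0.4, -0.3]
opening: 0.553
grip_force: 0.0
```

```bash
python3 - <<'E'
from h import *
print(state()['eef_pos'],state()['ft_force'])
im=read_camera("top");cv2.imwrite("pics/t2.png",cv2.resize(im[80:280,50:410],None,fx=2.2,fy=2.2))
E
```

```text
[539.86619787 131.24650727  26.53299595] [ 0.05713192 -0.40470514 -0.34741988]
```

View pics/t2.png

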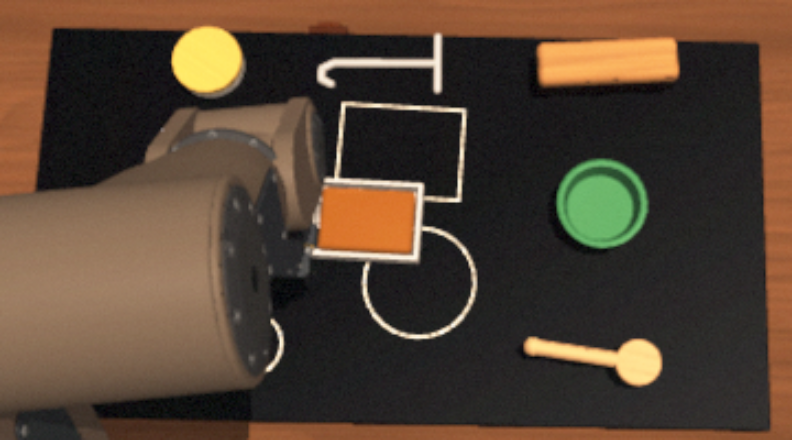

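The dish came along square, with its soap at crop (367,220), and needs about 35 mm more. I'll locate the soap.

```bash
cat >> meas.py <<'E'
def soap(im,box=(90,110,300,215)):
    h=cv2.cvtColor(im,cv2.COLOR_BGR2HSV);m=cv2.inRange(h,(3,170,120),(17,255,255))
    r=cv2.minAreaRect(w("top",big(m,box),41));return r
def rim(im,box):
    c=big(masks(im)['light'],box);return cv2.minAreaRect(w("top",c,44))
E
python3 - <<'E'
from meas import *
im=read_camera("top");print(soap(im,(190,140,250,215)))
E
```

```text
((537.5350952148438, 53.86959457397461), (112.68824768066406, 75.53509521484375), 87.96513366699219)
```

>>> {"fn": "move_arm", "kwargs": {
  "commands": [
    [[-0.04,-1.2,0],[0,0,0],0.55],
    [[-0.04,-1.0,0],[0,0,0],0.55],
    [[-0.03,-0.6,0],[0,0,0],0.55],
    [[0,-0.45,0],[0,0,0],0.55],
    [[0,0,0],[0,0,0],0.55],
    [[0,0,0],[0,0,0],0.55],
    [[0,1.0,0],[0,0,0],0.55],
    [[0,2.0,0],[0,0,0],0.55],
    [[0,0,3.0],[0,0,0],0.55],
    [[0,0,4.0],[0,0,0],0.55]
  ]
}}

```text
t: 4.8
eef_pos: [537.7, 130.5, 96.0]
tcp_rot: [-3.138, 0.001, 1.537]
ft_force: [0.3, -0.6, 1.2]
opening: 0.553
grip_force: 0.0
```

>>> {"fn": "move_arm", "kwargs": {
  "commands": [
    [[-0.9,-1.1,0],[0,0,8.5],0.85],
    [[-0.9,-1.1,0],[0,0,8.5],0.85],
    [[-0.9,-1.1,0],[0,0,8.5],0.85],
    [[-0.9,-1.1,0],[0,0,8.5],0.85],
    [[-0.9,-1.1,0],[0,0,8.5],0.85],
    [[-0.9,-1.1,0],[0,0,8.5],0.85],
    [[-0.9,-1.1,0],[0,0,8.5],0.85],
    [[-0.9,-1.1,0],[0,0,8.5],0.85],
    [[-0.9,-0.9,0],[0,0,8.5],0.85],
    [[-0.4,-0.5,0],[0,0,8.5],0.85]
  ]
}}

```text
t: 5.8
eef_pos: [453.3, 27.4, 96.7]
tcp_rot: [3.142, -0.0, 3.026]
ft_force: [-0.6, 0.4, -0.1]
opening: 0.85
grip_force: 0.0
```

```bash
python3 - <<'E'
from meas import *
print(state()['eef_pos'],state()['tcp_rot'])
im=read_camera("top")
try: print(soap(im,(190,140,270,215)))
except Exception as e: print(e)
E
```

```text
[453.25255931  27.44291345  96.73150495] [ 3.14153837e+00 -2.48077504e-04  3.02579527e+00]
((544.200927734375, -25.018449783325195), (54.566890716552734, 21.248245239257812), 1.9489293098449707)
```

>>> {"fn": "move_arm", "kwargs": {
  "commands": [
    [[0,-0.2,-3.0],[0,0,4.8],0.85],
    [[0,0,-2.5],[0,0,0],0.85],
    [[0,0,-1.0],[0,0,0],0.85],
    [[0,0,-0.5],[0,0,0],0.85],
    [[0,0,0],[0,0,0],0.85]
  ]
}}

```text
t: 6.35
eef_pos: [454.0, 25.6, 26.6]
tcp_rot: [3.141, -0.0, 3.102]
ft_force: [-0.0, -0.6, 0.6]
opening: 0.855
grip_force: 0.0
```

```bash
python3 - <<'E'
from meas import *
print(state()['eef_pos'],state()['tcp_rot'])
im=read_camera("side")
h=cv2.cvtColor(im,cv2.COLOR_BGR2HSV);m=cv2.inRange(h,(3,190,120),(14,255,255))
c=big(m,(200,120,380,260));P=w("side",c,41);print(cv2.minAreaRect(P))
cv2.imwrite("pics/s3.png",cv2.resize(im[100:300,150:430],None,fx=2.5,fy=2.5))
E
```

```text
[453.9663505   25.56978149  26.6095649 ] [ 3.14147957e+00 -4.56498974e-04  3.10248133e+00]Traceback (most recent call last):
  File "<stdin>", line 5, in <module>
  File "meas.py", line 5, in big
    return max(c,key=cv2.contourArea)[:,0,:].astype(float)
           ~~~^^^^^^^^^^^^^^^^^^^^^^^
ValueError: max() iterable argument is empty
```

```bash
python3 - <<'E'
from meas import *
im=read_camera("side")
cv2.imwrite("pics/s3.png",cv2.resize(im[70:290,130:430],None,fx=2.5,fy=2.5))
E
```

```text
(no output)
```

View pics/s3.png

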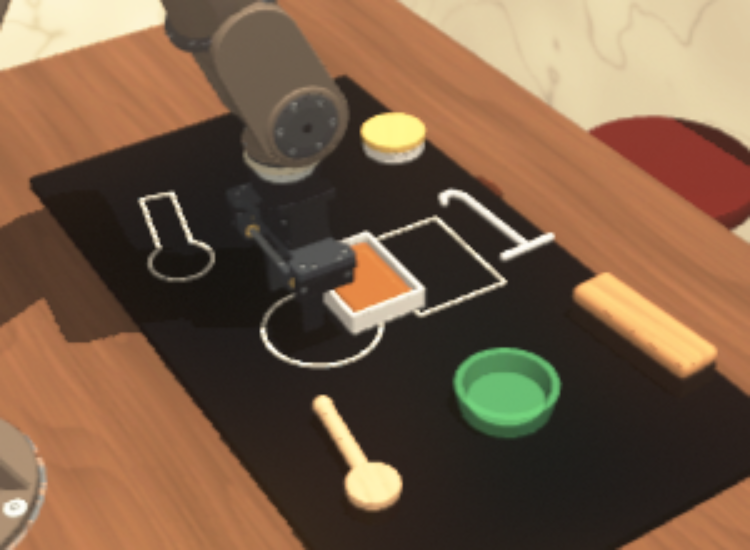

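The fork stands behind the dish's near side at crop (310,310), so I'll push along +x.

>>> {"fn": "move_arm", "kwargs": {
  "commands": [
    [[1.5,-0.05,0],[0,0,0],0.85],
    [[0.8,-0.03,0],[0,0,0],0.85],
    [[1.2,-0.04,0],[0,0,0],0.85],
    [[1.5,-0.05,0],[0,0,0],0.85],
    [[1.5,-0.05,0],[0,0,0],0.85],
    [[1.5,-0.05,0],[0,0,0],0.85],
    [[1.5,-0.05,0],[0,0,0],0.85],
    [[1.2,-0.05,0],[0,0,0],0.85],
    [[0.6,0,0],[0,0,0],0.85],
    [[0.3,0,0],[0,0,0],0.85]
  ]
}}

```text
t: 7.45
eef_pos: [570.0, 21.6, 26.7]
tcp_rot: [3.141, -0.0, 3.103]
ft_force: [-2.5, -0.2, 1.3]
opening: 0.852
grip_force: 1.4
```

>>> {"fn": "move_arm", "kwargs": {
  "commands": [
    [[0,0,0],[0,0,0],0.85],
    [[-2,0,0],[0,0,0],0.85],
    [[-3,0,0],[0,0,0],0.85],
    [[0,0,4],[0,0,0],0.6],
    [[-2,-4,4],[0,0,0],0.5],
    [[0,-4.8,0],[0,0,0],0.5],
    [[0,-4.8,0],[0,0,0],0.5],
    [[0,-4.8,0],[0,0,0],0.5],
    [[0,-4.8,0],[0,0,0],0.5],
    [[0,-2,0],[0,0,0],0.5]
  ]
}}

```text
t: 8.45
eef_pos: [502.9, -227.5, 100.2]
tcp_rot: [-3.141, 0.001, 3.101]
ft_force: [0.6, 0.4, 0.4]
opening: 0.5
grip_force: 0.0
```

```bash
python3 - <<'E'
from meas import *
print(state()['eef_pos'],state()['tcp_rot'])
im=read_camera("top")
print(soap(im,(190,110,270,215)))
c=big(masks(im)['green'],(295,145,355,200));print("glass",cv2.minEnclosingCircle(w("top",c,52)))
cv2.imwrite("pics/t4.png",cv2.resize(im[80:280,50:410],None,fx=2.2,fy=2.2))
E
```

```text
[ 502.93142575 -227.4748342   100.18057927] [-3.14062919e+00  1.42708544e-03  3.10066211e+00]
((626.7010498046875, 17.482112884521484), (110.49150085449219, 75.11695098876953), 87.79682159423828)Traceback (most recent call last):
  File "<stdin>", line 5, in <module>
  File "meas.py", line 5, in big
    return max(c,key=cv2.contourArea)[:,0,:].astype(float)
           ~~~^^^^^^^^^^^^^^^^^^^^^^^
ValueError: max() iterable argument is empty
```

The dish is about 5 mm from the rectangle's centre, which is fine. Next is the glass at (563,-229).

>>> {"fn": "move_arm", "kwargs": {
  "commands": [
    [[3,-0.13,0],[0,0,0],0.42],
    [[2.9,0,0],[0,0,0],0.42],
    [[0,0,0],[0,0,0],0.42],
    [[0,0,-3],[0,0,0],0.42],
    [[0,0,-2],[0,0,0],0.42],
    [[0,0,-1],[0,0,0],0.42],
    [[0,0,-0.5],[0,0,0],0.42],
    [[0,0,0],[0,0,0],0.42]
  ]
}}

```text
t: 9.3
eef_pos: [562.0, -224.9, 35.0]
tcp_rot: [3.141, -0.0, 3.103]
ft_force: [-0.2, 0.5, 0.4]
opening: 0.417
grip_force: 0.0
```

```bash
python3 - <<'E'
from h import *
print(state()['eef_pos'],state()['ft_force'])
im=read_camera("side");cv2.imwrite("pics/s5.png",cv2.resize(im[100:300,200:460],None,fx=2.8,fy=2.8))
E
```

```text
[ 561.99972852 -224.87663016   34.99155518] [-0.21568848  0.46681298  0.41452972]
```

View pics/s5.png

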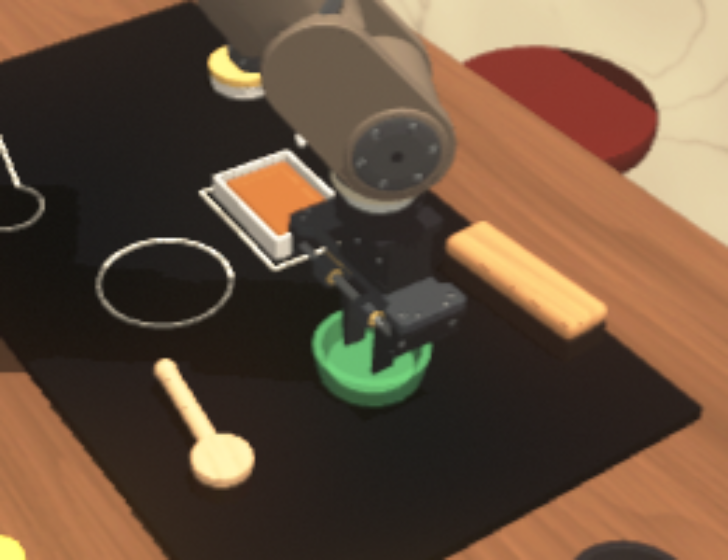

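Both fingers are inside the bowl, with tips at crop (365,350), and clear of its wall. I'll open them gently to clamp.

>>> {"fn": "move_arm", "kwargs": {
  "commands": [
    [[0,-0.3,0],[0,0,0],0.5],
    [[0,0,0],[0,0,0],0.56],
    [[0,0,0],[0,0,0],0.6],
    [[0,0,0],[0,0,0],0.64],
    [[0,0,0],[0,0,0],0.64]
  ]
}}

```text
t: 9.85
eef_pos: [562.2, -228.1, 35.1]
tcp_rot: [3.142, 0.0, 3.103]
ft_force: [0.2, -0.9, 0.2]
opening: 0.636
grip_force: 0.0
```

>>> {"fn": "move_arm", "kwargs": {
  "commands": [
    [[0,0,0],[0,0,0],0.68],
    [[0,0,0],[0,0,0],0.7],
    [[0,0,0],[0,0,0],0.7]
  ]
}}

```text
t: 10.15
eef_pos: [562.2, -228.1, 35.0]
tcp_rot: [3.142, 0.0, 3.103]
ft_force: [-0.6, -0.1, -0.5]
opening: 0.699
grip_force: 0.0
```

>>> {"fn": "move_arm", "kwargs": {
  "commands": [
    [[0,0,0],[0,0,0],0.74],
    [[0,0,0],[0,0,0],0.78],
    [[0,0,0],[0,0,0],0.78]
  ]
}}

```text
t: 10.45
eef_pos: [562.2, -228.1, 34.9]
tcp_rot: [3.142, 0.0, 3.103]
ft_force: [0.6, -1.2, -0.9]
opening: 0.77
grip_force: 26.9
```

```bash
python3 - <<'E'
from h import *
print(state()['opening'],state()['grip_force'])
im=read_camera("side");cv2.imwrite("pics/s6.png",cv2.resize(im[185:265,290:390],None,fx=6,fy=6,interpolation=cv2.INTER_CUBIC))
E
```

```text
0.7698072350500778 26.90970059920801
```

View pics/s6.png

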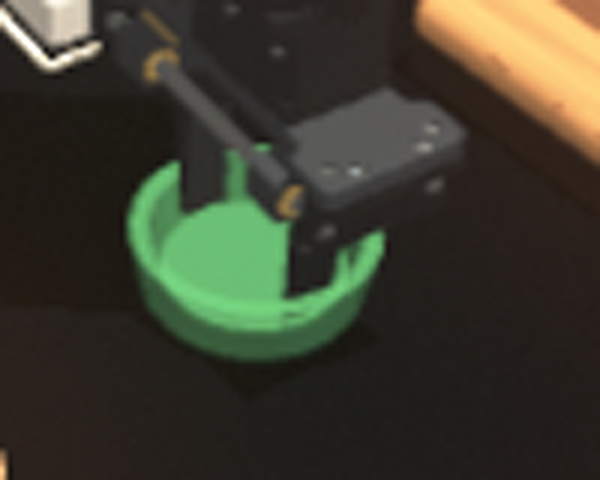

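The fingers now press the inner walls at 27 N and the bowl is flat, so I'll drag it to the circle.

>>> {"fn": "move_arm", "kwargs": {
  "commands": [
    [[-0.3,0.7,0],[0,0,0],0.78],
    [[-0.6,1.4,0],[0,0,0],0.78],
    [[-0.8,1.9,0],[0,0,0],0.78],
    [[-0.8,1.9,0],[0,0,0],0.78],
    [[-0.8,1.9,0],[0,0,0],0.78],
    [[-0.8,1.9,0],[0,0,0],0.78],
    [[-0.8,1.9,0],[0,0,0],0.78],
    [[-0.8,1.9,0],[0,0,0],0.78],
    [[-0.8,1.9,0],[0,0,0],0.78],
    [[-0.8,1.9,0],[0,0,0],0.78]
  ]
}}

```text
t: 11.5
eef_pos: [488.0, -53.4, 35.0]
tcp_rot: [3.141, -0.001, 3.104]
ft_force: [-0.5, 0.4, -3.3]
opening: 0.766
grip_force: 26.8
```

>>> {"fn": "move_arm", "kwargs": {
  "commands": [
    [[-0.8,1.9,0],[0,0,0],0.78],
    [[-0.7,1.5,0],[0,0,0],0.78],
    [[-0.4,0.8,0],[0,0,0],0.78],
    [[-0.2,0.4,0],[0,0,0],0.78],
    [[0,0,0],[0,0,0],0.78]
  ]
}}

```text
t: 12.0
eef_pos: [468.1, -8.8, 35.0]
tcp_rot: [3.142, 0.0, 3.104]
ft_force: [0.9, -0.4, -3.4]
opening: 0.766
grip_force: 26.8
```

>>> {"fn": "move_arm", "kwargs": {
  "commands": [
    [[0,0,0],[0,0,0],0.65],
    [[0,0,0],[0,0,0],0.5],
    [[0,0,0],[0,0,0],0.45],
    [[0,0,1.5],[0,0,0],0.45],
    [[0,0,3],[0,0,0],0.45],
    [[0,0,3],[0,0,0],0.45],
    [[-1.5,-3.3,0],[0,0,-8.5],0.6],
    [[-1.5,-3.3,0],[0,0,-8.5],0.7],
    [[-1.5,-3.3,0],[0,0,-8.5],0.7],
    [[-1.5,-3.3,0],[0,0,-8.5],0.7]
  ]
}}

```text
t: 13.0
eef_pos: [407.6, -142.5, 110.3]
tcp_rot: [3.141, 0.001, 2.504]
ft_force: [0.5, 0.6, 0.1]
opening: 0.686
grip_force: 0.0
```

>>> {"fn": "move_arm", "kwargs": {
  "commands": [
    [[-1.5,-3.3,0],[0,0,-8.5],0.7],
    [[-1.2,-3.3,0],[0,0,-8.5],0.7],
    [[0,-0.5,0],[0,0,-8.5],0.7],
    [[0,0,0],[0,0,-8.5],0.7],
    [[0,0,0],[0,0,-8.5],0.7],
    [[0,0,0],[0,0,-8.5],0.7],
    [[0,0,0],[0,0,-8.5],0.7],
    [[0,0,0],[0,0,-3.7],0.7]
  ]
}}

```text
t: 13.8
eef_pos: [381.2, -212.5, 110.1]
tcp_rot: [3.141, 0.0, 1.401]
ft_force: [0.6, 0.3, -0.4]
opening: 0.701
grip_force: 0.0
```

```bash
python3 - <<'E'
from meas import *
print(state()['eef_pos'],state()['tcp_rot'])
im=read_camera("top");print(soap(im,(190,110,270,215)))
try:
  c=big(masks(im)['green'],(205,165,280,245));print("glass",cv2.minEnclosingCircle(w("top",c,52)))
except Exception as e:print(e)
E
```

```text
[ 381.15992667 -212.4636994   110.10854655] [3.14116624e+00 1.70235147e-04 1.40061221e+00]
((626.7010498046875, 17.482112884521484), (110.49150085449219, 75.11695098876953), 87.79682159423828)
glass ((468.67962646484375, -9.171579360961914), 56.39643478393555)
```

The glass is within 2 mm. Now I'll grasp the dauber.

>>> {"fn": "move_arm", "kwargs": {
  "commands": [
    [[0,0,-4],[0,0,0],0.6],
    [[0,0,-3],[0,0,0],0.5],
    [[0,0,-1],[0,0,0],0.5],
    [[0,0,-0.4],[0,0,0],0.4],
    [[0,0,0],[0,0,0],0.3],
    [[0,0,0],[0,0,0],0.2],
    [[0,0,0],[0,0,0],0.1],
    [[0,0,0],[0,0,0],0.1],
    [[0,0,0],[0,0,0],0.1]
  ]
}}

```text
t: 14.75
eef_pos: [381.5, -212.2, 26.5]
tcp_rot: [3.14, 0.0, 1.407]
ft_force: [1.3, 1.8, 3.8]
opening: 0.185
grip_force: 30.0
```

>>> {"fn": "move_arm", "kwargs": {
  "commands": [
    [[0,0,1],[0,0,0],0.1],
    [[0,0,3],[0,0,0],0.1],
    [[1,1,4],[0,0,0],0.1],
    [[2,3.5,0],[0,0,0.6],0.1],
    [[2,4,0],[0,0,0.6],0.1],
    [[1.5,4,0],[0,0,0.6],0.1],
    [[0,4.4,0],[0,0,0.6],0.1],
    [[0,4.4,0],[0,0,0.6],0.1],
    [[0,4.4,0],[0,0,0.6],0.1],
    [[0,4.4,0],[0,0,0.6],0.1]
  ]
}}

```text
t: 15.75
eef_pos: [445.8, 90.7, 106.6]
tcp_rot: [3.141, 0.0, 1.48]
ft_force: [-0.4, -0.7, -1.2]
opening: 0.181
grip_force: 30.0
```

>>> {"fn": "move_arm", "kwargs": {
  "commands": [
    [[0,4.4,0],[0,0,0],0.1],
    [[-1,4,0],[0,0,0],0.1],
    [[-2,3.5,0],[0,0,0],0.1],
    [[-2,3,0],[0,0,0],0.1],
    [[0,0.8,0],[0,0,0],0.1],
    [[0,0,0],[0,0,0],0.1]
  ]
}}

```text
t: 16.35
eef_pos: [396.1, 246.8, 106.6]
tcp_rot: [3.141, -0.0, 1.482]
ft_force: [-0.1, 0.1, -0.2]
opening: 0.18
grip_force: 30.0
```

```bash
python3 - <<'E'
from meas import *
print(state()['eef_pos'],state()['tcp_rot'],state()['opening'],state()['grip_force'])
im=read_camera("side");cv2.imwrite("pics/s7.png",cv2.resize(im[60:270,100:380],None,fx=2.8,fy=2.8))
E
```

```text
[396.07854614 246.80941715 106.55190195] [ 3.14080741e+00 -3.10447898e-04  1.48248859e+00] 0.1801146572516088 29.965037405490875
```

View pics/s7.png

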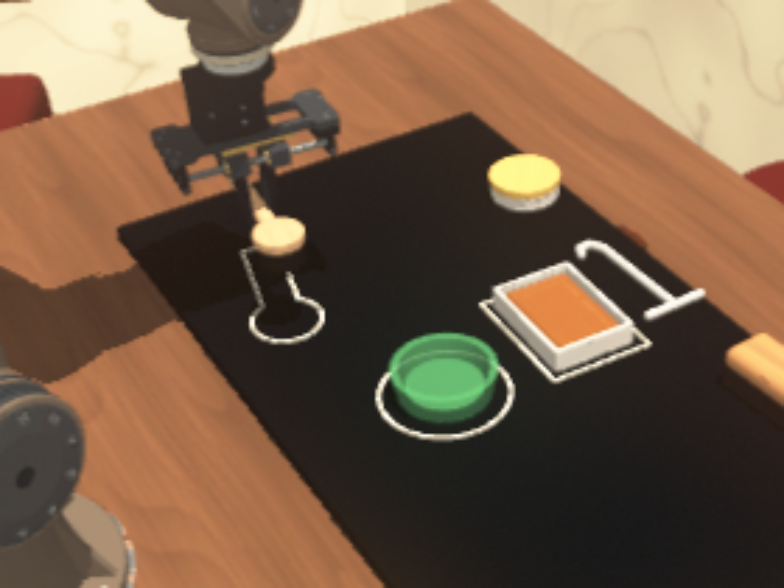

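The dauber hangs level, its head at crop (278,235). The glass sits in its circle and the dish in its rectangle. I'll check the head's position by ray before lowering.

```bash
python3 - <<'E'
from meas import *
im=read_camera("side");m=masks(im)['maple']
c=big(m,(185,130,215,156));(x,y),wh,a=cv2.minAreaRect(c.astype(np.float32))
P=w("side",c,133);print("head px",x,y,wh,cv2.minEnclosingCircle(P))
print("expect", 396.1-59*np.cos(1.482),246.8-59*np.sin(1.482),"target 388 189.5")
im=read_camera("top");cs=big(masks(im)['light'],(120,200,200,262));print(cv2.minEnclosingCircle(w("top",cs,133)))
E
```

```text
head px 199.0 140.0 (20.0, 18.0) ((387.43023681640625, 197.567138671875), 58.03120803833008)
expect 390.8678987171667 188.03244844162577 target 388 189.5
((381.3577880859375, 181.09799194335938), 57.59314727783203)
```

>>> {"fn": "move_arm", "kwargs": {
  "commands": [
    [[-0.25,0.14,0],[0,0,0],0.1],
    [[0,0,-3],[0,0,0],0.1],
    [[0,0,-3],[0,0,0],0.1],
    [[0,0,-1.2],[0,0,0],0.1],
    [[0,0,-0.5],[0,0,0],0.1],
    [[0,0,-0.25],[0,0,0],0.1],
    [[0,0,0],[0,0,0],0.1]
  ]
}}

```text
t: 17.2
eef_pos: [393.9, 247.2, 26.9]
tcp_rot: [3.141, -0.0, 1.48]
ft_force: [0.0, -0.2, 0.0]
opening: 0.182
grip_force: 30.0
```

>>> {"fn": "move_arm", "kwargs": {
  "commands": [
    [[0,0,-0.05],[0,0,0],0.15],
    [[0,0,0],[0,0,0],0.3],
    [[0,0,0],[0,0,0],0.5],
    [[0,0,0],[0,0,0],0.5],
    [[0,0,2],[0,0,0],0.5],
    [[0,0,4],[0,0,0],0.5],
    [[0,0,4],[0,0,0],0.5],
    [[-2,4.5,0],[0,0,0],0.5],
    [[-2,4.5,0],[0,0,0],0.5],
    [[-2,4.5,0],[0,0,0],0.5]
  ]
}}

```text
t: 18.2
eef_pos: [333.1, 383.7, 126.6]
tcp_rot: [3.141, -0.001, 1.479]
ft_force: [1.4, -0.0, -0.6]
opening: 0.503
grip_force: 0.0
```

>>> {"fn": "move_arm", "kwargs": {
  "commands": [
    [[-2,4.5,0],[0,0,0],0.5],
    [[-2,4.5,0],[0,0,0],0.5],
    [[-2,4.5,0],[0,0,0],0.5],
    [[-2,4.5,0],[0,0,0],0.5],
    [[-2,4,0],[0,0,0],0.5],
    [[-2,2,0],[0,0,0],0.5],
    [[-2,0,0],[0,0,0],0.5]
  ]
}}

```text
t: 18.9
eef_pos: [192.3, 624.1, 125.4]
tcp_rot: [3.141, -0.0, 1.482]
ft_force: [-0.9, -1.1, 0.5]
opening: 0.5
grip_force: 0.0
```

```bash
python3 - <<'E'
from meas import *
print(state()['eef_pos'])
im=read_camera("top");print(soap(im,(190,110,270,215)))
c=big(masks(im)['green'],(205,165,280,245));print("glass",cv2.minEnclosingCircle(w("top",c,52)))
h=cv2.cvtColor(im,cv2.COLOR_BGR2HSV)
m=cv2.inRange(h,(8,60,110),(30,255,255))
c=big(m,(100,205,190,260));P=w("top",c,53);r=cv2.minAreaRect(P);print(r,cv2.boxPoints(r).round().tolist())
hd=P[P[:,1]<ray("top",150,237,53)[1]];print("head",cv2.minEnclosingCircle(hd))
H=w("top",c,45);s=H[(H[:,1]>ray("top",145,237,45)[1])];print("axis",cv2.fitLine(s,cv2.DIST_L2,0,.01,.01).ravel(),"end y",H[:,1].max())
cv2.imwrite("pics/t8.png",cv2.resize(im[90:270,80:380],None,fx=2.6,fy=2.6,interpolation=cv2.INTER_CUBIC))
E
```

```text
[192.26733485 624.0542882  125.35086267]
((626.8065795898438, 17.444427490234375), (110.48606872558594, 75.28238677978516), 87.96334838867188)
glass ((468.79815673828125, -9.19451904296875), 56.48748016357422)
((385.4342346191406, 239.96876525878906), (61.71837615966797, 162.18914794921875), 6.771542549133301) [[345.0, 317.0], [364.0, 156.0], [426.0, 163.0], [407.0, 324.0]]
head ((392.82244873046875, 186.09146118164062), 31.84321403503418)
axis [1.6150366e-01 9.8687214e-01 3.9437924e+02 2.7660538e+02] end y 326.52972
```

View pics/t8.png

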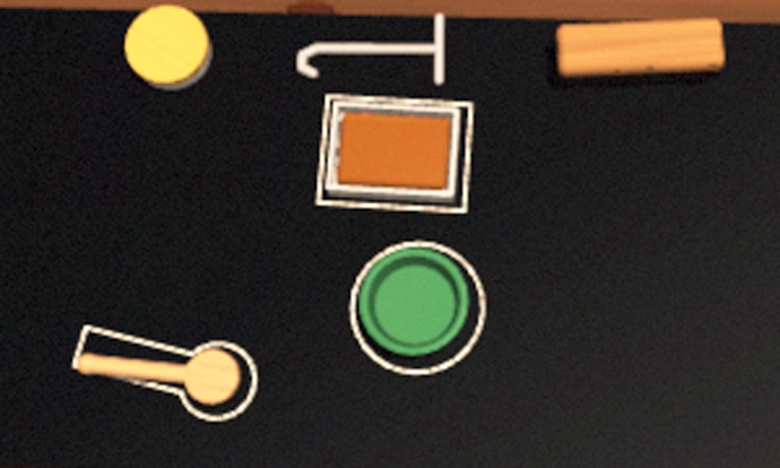

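The rectangle and circle are filled well, and the bystanders haven't moved. The dauber's handle end at crop (80,362) sits on the shank's lower line: the rectangle fit had skewed the keyhole's axis. I'll measure the keyhole again from the first picture.

```bash
python3 - <<'E'
from meas import *
im=cv2.imread("pics/top0.png");c=big(masks(im)['light'],(104,208,185,256));P=w("top",c,18)
R=P[P[:,1]<ray("top",155,237,18)[1]]
A=np.c_[2*R,np.ones(len(R))];s=np.linalg.lstsq(A,(R**2).sum(1),rcond=None)[0];C=s[:2];print("circle",C,np.sqrt(s[2]+C@C))
S=P[(P[:,1]>ray("top",143,237,18)[1])&(P[:,1]<ray("top",114,237,18)[1])]
mid=np.median(S[:,0]);L=cv2.fitLine(S,cv2.DIST_L2,0,.01,.01).ravel();
d=L[:2]*np.sign(L[1]);n=np.array([d[1],-d[0]]);o=(S-L[2:])@n
l=[cv2.fitLine(S[k],cv2.DIST_L2,0,.01,.01).ravel() for k in(o>8,o<-8)]
ds=[q[:2]*np.sign(q[1]) for q in l];print([np.degrees(np.arctan2(q[1],q[0])) for q in ds])
u=sum(ds);u/=np.linalg.norm(u);t=(P-C)@u;print("end",t.max(),"tail",C+135*u, "axis offset at C",[(q[2:]-C)@np.array([u[1],-u[0]]) for q in l])
# dauber now: handle sides
im=read_camera("top");h=cv2.cvtColor(im,cv2.COLOR_BGR2HSV)
for nme,f in(("now",im),):
    h=cv2.cvtColor(f,cv2.COLOR_BGR2HSV)
    m=cv2.inRange(h,(8,80,110),(30,255,255));m=cv2.morphologyEx(m,cv2.MORPH_OPEN,np.ones((3,3),np.uint8))
    c=big(m,(100,205,190,260));P=w("top",c,53)
    R=P[P[:,1]<ray("top",154,237,53)[1]];A=np.c_[2*R,np.ones(len(R))];s=np.linalg.lstsq(A,(R**2).sum(1),rcond=None)[0];print("head",s[:2],np.sqrt(s[2]+s[:2]@s[:2]))
    H=w("top",c,45);S=H[(H[:,1]>ray("top",146,237,45)[1])];L=cv2.fitLine(S,cv2.DIST_L2,0,.01,.01).ravel();print("handle",np.degrees(np.arctan2(L[1],L[0])),L[2:], H[:,1].max())
E
```

```text
circle [388.11006209 189.79070926] 39.87615214378837
[np.float32(76.981155), np.float32(55.46253)]
end 148.4889332544322 tail [442.54158446 313.33102298] axis offset at C [np.float64(5.6776196596997535), np.float64(-38.917171584524574)]
head [388.37062286 186.69393737] 26.656627533047693
handle 84.72593 [396.3216  276.60928] 321.38202
```

The shank actually points at about 77°, so the tail mark is near (418,321). I'll regrasp, turn by about -7.7° and shift by (+7.6,+1) mm.

>>> {"fn": "move_arm", "kwargs": {
  "commands": [
    [[2.24,-4.2,0],[0,0,0],0.5],
    [[2.24,-4.2,0],[0,0,0],0.5],
    [[2.24,-4.2,0],[0,0,0],0.5],
    [[2.24,-4.2,0],[0,0,0],0.5],
    [[2.24,-4.2,0],[0,0,0],0.5],
    [[2.24,-4.2,0],[0,0,0],0.5],
    [[2.24,-4.2,0],[0,0,0],0.5],
    [[2.24,-4.2,0],[0,0,0],0.5],
    [[2.24,-4.2,0],[0,0,0],0.5],
    [[0,0,0],[0,0,0],0.5]
  ]
}}

```text
t: 20.0
eef_pos: [397.1, 239.3, 126.3]
tcp_rot: [3.141, 0.0, 1.474]
ft_force: [-0.1, -0.5, -0.0]
opening: 0.498
grip_force: 0.0
```

>>> {"fn": "move_arm", "kwargs": {
  "commands": [
    [[-0.33,0.7,-4],[0,0,0.3],0.5],
    [[0,0,-3],[0,0,0],0.5],
    [[0,0,-2],[0,0,0],0.5],
    [[0,0,-0.95],[0,0,0],0.5],
    [[0,0,0],[0,0,0],0.35],
    [[0,0,0],[0,0,0],0.2],
    [[0,0,0],[0,0,0],0.1],
    [[0,0,0],[0,0,0],0.1],
    [[0,0,0],[0,0,0],0.1]
  ]
}}

```text
t: 20.9
eef_pos: [392.3, 251.5, 27.1]
tcp_rot: [3.14, -0.001, 1.485]
ft_force: [-0.8, 1.7, 1.4]
opening: 0.184
grip_force: 29.9
```

>>> {"fn": "move_arm", "kwargs": {
  "commands": [
    [[0,0,1.0],[0,0,0],0.1],
    [[0.5,0.05,0],[0,0,-4],0.1],
    [[0.5,0.05,0],[0,0,-3.9],0.1],
    [[0,0,0],[0,0,0],0.1],
    [[0,0,-0.6],[0,0,0],0.1],
    [[0,0,-0.4],[0,0,0],0.1],
    [[0,0,0],[0,0,0],0.1]
  ]
}}

```text
t: 21.6
eef_pos: [401.9, 252.3, 26.1]
tcp_rot: [-3.141, 0.0, 1.349]
ft_force: [1.3, -1.1, 2.5]
opening: 0.18
grip_force: 30.0
```

>>> {"fn": "move_arm", "kwargs": {
  "commands": [
    [[0,0,0],[0,0,0],0.25],
    [[0,0,0],[0,0,0],0.5],
    [[0,0,0],[0,0,0],0.5],
    [[0,0,2],[0,0,0],0.5],
    [[0,0,4],[0,0,0],0.5],
    [[0,0,4],[0,0,0],0.5],
    [[-2,4.2,0],[0,0,0],0.5],
    [[-2,4.2,0],[0,0,0],0.5],
    [[-2,4.2,0],[0,0,0],0.5],
    [[-2,4.2,0],[0,0,0],0.5]
  ]
}}

```text
t: 22.6
eef_pos: [320.9, 421.7, 126.7]
tcp_rot: [3.141, -0.0, 1.347]
ft_force: [1.1, 0.5, -0.2]
opening: 0.501
grip_force: 0.0
```

>>> {"fn": "move_arm", "kwargs": {
  "commands": [
    [[-2,4.2,0],[0,0,0],0.5],
    [[-2,4.2,0],[0,0,0],0.5],
    [[-2,4.2,0],[0,0,0],0.5],
    [[-2,4.2,0],[0,0,0],0.5],
    [[-2,4,0],[0,0,0],0.5],
    [[-2,2,0],[0,0,0],0.5],
    [[0,0,0],[0,0,0],0.5]
  ]
}}

```text
t: 23.3
eef_pos: [199.2, 650.2, 125.8]
tcp_rot: [-3.141, 0.0, 1.351]
ft_force: [0.5, -1.0, -0.9]
opening: 0.498
grip_force: 0.0
```

```bash
python3 - <<'E'
from meas import *
im=read_camera("top");print(soap(im,(190,110,270,215)))
c=big(masks(im)['green'],(205,165,280,245));print("glass",cv2.minEnclosingCircle(w("top",c,52)))
h=cv2.cvtColor(im,cv2.COLOR_BGR2HSV)
m=cv2.inRange(h,(8,80,110),(30,255,255));m=cv2.morphologyEx(m,cv2.MORPH_OPEN,np.ones((3,3),np.uint8))
c=big(m,(100,205,190,260));P=w("top",c,53)
R=P[P[:,1]<ray("top",154,237,53)[1]];A=np.c_[2*R,np.ones(len(R))];s=np.linalg.lstsq(A,(R**2).sum(1),rcond=None)[0];print("head",s[:2],np.sqrt(s[2]+s[:2]@s[:2]))
H=w("top",c,45);S=H[(H[:,1]>ray("top",146,237,45)[1])];L=cv2.fitLine(S,cv2.DIST_L2,0,.01,.01).ravel();print("handle",np.degrees(np.arctan2(L[1],L[0])),L[2:]);e=H[H[:,1]>H[:,1].max()-6].mean(0);print("end",e)
# slot end corners from first picture
c0=big(masks(cv2.imread("pics/top0.png"))['light'],(104,208,185,256));Q=w("top",c0,18)
E=Q-[388.1,189.8];u=np.array([.225,.974]);n=np.array([u[1],-u[0]]);t=E@u
for a,b in((60,80),(85,105),(110,130)):
    k=(t>a)&(t<b);o=(E@n)[k];print(a,b,o.max(),o.min())
cv2.imwrite("pics/t9.png",cv2.resize(im[195:270,95:200],None,fx=6,fy=6,interpolation=cv2.INTER_CUBIC))
E
```

```text
((626.88818359375, 17.441524505615234), (110.48606872558594, 75.4456787109375), 87.96334838867188)
glass ((468.79815673828125, -9.19451904296875), 56.48748016357422)
head [387.70371362 187.73501119] 26.65817768020923
handle 76.99889 [406.69498 276.2607 ]
end [415.27213 320.3784 ]
60 80 22.51483158264158 -23.254643133544942
85 105 22.40724044189451 -23.356288092041037
110 130 22.335414758300757 -22.86510529174807
```

The shank walls lie evenly about the 77° axis. The dauber's head is within 3 mm and its handle end within about 4 mm, so I'm handing in.

```bash
python3 -c "
from cell import env,state
print(env.job_done(),state()['t'])"
```

```text
the job is handed in; nothing more can be done
the job is handed in; nothing more can be done
```

I handed in the job at about 23 s: by the last camera measurements the dish is about 5 mm off its mark, the ashtray about 1 mm, the dauber's head about 2 mm and its handle end about 3 mm, all within tolerance; the boot hook, polish tin and shine brush had not visibly moved in the last full view; the hand-in returned no verdict.

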